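Return a dapping punch to its own hole in the graded block

TASK

Lift the red-collared punch out of the dark parking stand and put it away in the graded block: feel for the one hole that matches its shank, slide it in until the collar sits flat on the block, and let go. The light wooden insert lies off-centre in its tray by several millimetres, unknown which way, so search with light pressure (never 30 N or more on the block) and do not ram it home; leave the other two punches standing where they are.

Things in the scene. Friction and masses are not known exactly. Their poses are not given: they have to be found in the camera images.
- punch_red: loose upright steel dapping punch with a red collar, 93 mm tall; origin at the centre of its foot, z up along it. From the foot: round shank 14 mm in diameter, 28 mm long, with a 1 mm bevel at the foot; red collar 22 mm in diameter from 28 to 32 mm; round knurled grip 16 mm in diameter from 32 to 72 mm; 18 mm ball on top. 0.12 kg or so. Stands in any of the stand's cups.
- punch_blue: loose upright steel dapping punch with a blue collar, 93 mm tall; origin at the centre of its foot, z up along it. From the foot: round shank 10 mm in diameter, 28 mm long, with a 1 mm bevel at the foot; blue collar 22 mm in diameter from 28 to 32 mm; round knurled grip 16 mm in diameter from 32 to 72 mm; 18 mm ball on top. 0.12 kg or so. Stands in any of the stand's cups. Bystander.
- punch_yellow: loose upright steel dapping punch with a yellow collar, 93 mm tall; origin at the centre of its foot, z up along it. From the foot: round shank 12 mm in diameter, 28 mm long, with a 1 mm bevel at the foot; yellow collar 22 mm in diameter from 28 to 32 mm; round knurled grip 16 mm in diameter from 32 to 72 mm; 18 mm ball on top. 0.12 kg or so. Stands in any of the stand's cups. Bystander.
- stand: dark wooden parking stand, fixed, 40 x 124 x 26 mm (x, y, z); origin at the centre of its underside. Three equal wide cups, 18 mm in diameter and 20 mm deep, in a row along its y axis at y = -40, 0 and +40 mm; the punches stand in them with feet 6 mm above the table.
- rack: graded block, fixed: low grey tray 66 x 166 x 18 mm, origin at the centre of its underside, holding a light wooden insert 40 x 140 mm, flat top 40 mm above the table. In the insert a row of five round holes along y, nominally at x = 0, y = -52, -26, 0, +26, +52 mm, for shanks of 8, 10, 12, 14, 16 mm: each 1 mm wider than its shank, 31 mm deep, mouth bevelled 1 mm. The pose is the tray's, not the insert's.
- hole14 (a point): nominal mouth centre of the 14 mm hole, level with the insert's top, at x = 0, y = +26, z = +40 mm in the tray's frame, as if the insert lay centred. The insert has play: it is jammed, unturned, up to 6 mm off along the tray's x and up to 6 mm along its y, so the true hole is off by as much; it does not shift when pushed lightly. This pose does not show the shift.
There are look-alikes about, which are no part of the job. What is shaped like the punch_red but purple or turquoise is not meant.

How it is judged:
By the outcome, as a careful person would: the job done as asked, in the order asked, and still so for the second after the job is handed in, with the robot touching nothing.
It also fails if it takes over 72 s, if anything falls off the work surface, if the arm or the gripper's body presses on something with over 40 N, if the wrist force passes 120 N, or if a joint passes its speed limit or range.

ROBOT

A 7-joint arm with a two-finger parallel gripper is mounted at the origin on a cart in front of the work surface, level with it; the furniture and walls round the work are solid. World frame = base frame: x ahead of the robot, y to its left, z up, the work surface at z = 0. Lengths are in mm, angles in rad, forces in N, time in s.
With the tool pointing down it reaches from about 400 to 875 mm from the base axis. Payload 4.4 kg.
Tool frame: the origin (TCP) lies on the centre line of the jaws, within the pads' length; the fingertips stand 8 mm ahead of it and the grasp point (between the pads) lies 11 mm behind it; x points along the fingers, z is the direction in which the jaws open and shut, and the axes are right-handed (so a half turn about x gives the same grasp; the last joint's range is limited). The gripper opens to 85 mm and grips with 20 to 120 N. Pads are 22 mm wide; open, the fingers measure 114 mm over their backs; the gripper's body (76 mm by 85 mm) begins 54 mm behind the grasp point. The pads swing forward as they close: fully open they stand 13 mm farther back than shut.
Start: joints at [-1.291, 0.628, 0.038, 1.517, -0.027, 0.996, -0.02], TCP at [220.294, 611.546, 239.313] pointing down, gripper open.
Joint ranges: [-3.06, 3.06], [-0.37, 2.12], [-1.25, 1.32], [0.18, 2.47], [-1.1, 4.24], [0.23, 1.98], [-2.94, 2.94]. Speed limits (rad/s): [2.57, 2.57, 3.14, 3.14, 3.14, 3.14, 3.14].

INTERFACE

Orientations are given as [roll, pitch, yaw] about the fixed x, y, z axes, in that order (R = Rz(yaw) Ry(pitch) Rx(roll)).
In Python, from cell import ctrl, get_image, camera_params gives the robot as it stands. The module is installed in compiled form; this text tells all that it offers.
- The arm moves only by the shell command python3 -m handwheel 'ROWS'. ROWS is text: rows parted by semicolons, each of 7 numbers parted by spaces: the opening, from -1 (shut) to 1 (fully open), then the shift along the tool's x, y, z in mm, then the turn, a rotation vector about the tool's x, y, z in rad. In form: grip x y z wx wy wz; .... A call has 1 to 10 rows; each row shifts and turns the pose as measured when the row begins, along the tool's axes as they then stand; what a row does not reach is not made up. A row lasts 1/10 s, in which the tool goes at most 50 mm and 8.59 degrees, less where a joint would pass 70% of its speed; a pose out of reach is approached as far as the arm can. A call with a gripper value outside its range is refused whole. The fingers move at their own pace and stop on an object; the grip force is fixed at half the most. Time passes only in rows, so rows that do not move let the fingers close. It gives the time, the measured TCP pose, the force and the opening at its end, in the units of the state.
- ctrl.read_state(): the state, without advancing time (a new reading comes with each control period).
- get_image(name): name is "side" or "top"; returns the picture (400x640x3 uint8, blue, green, red); there is no depth.
- camera_params(name): a dict with "fx", "fy", "cx", "cy" (pixels), "k1" (the pictures are not rectified: a ray, as slopes to the right and down, at radius r is drawn at 1 + k1 r^2 times it, then the intrinsics apply), "eye" and "orientation" of the camera in the world. Camera axes: x right, y up, looking along -z (the intrinsics and any distortion apply to the point x, -y, -z); pixel columns grow to the right and rows downward; lengths in mm; the calibration is good to about 2 mm. A picture is of the moment at which its call begins. camera_params takes no time and is no camera call.
- ctrl.finish_job(): hands the job in, once; it reports no verdict.
The state is a dict: "clock": time; "qpos": joint angles; "qd": joint speeds; "tau": joint torques, N m; "eef_pos": TCP position; "tool_rot": TCP orientation; "force": force on the tool from outside, world axes, zero at the start; "torque": the same for the moment, N m; "width": finger opening in mm.
Only numpy, scipy, OpenCV 4.12 (cv2) and the standard library are available. Lean on these libraries where they do the work, as an engineer would, in place of code of your own. Each camera call takes 0.05 s, during which the arm holds its last target.

## Working session

There is one attempt and no reset: what is moved stays moved. The work goes in short steps, Python scripts to look and compute and a shell command to move; the robot and the scene stay as the last step left them, time stands still between calls to the robot, and variables do not carry over. Pictures are saved under pics/ and viewed, and the job is handed in when it is done.

```bash
mkdir -p pics; python3 - <<'E'
from cell import ctrl,get_image,camera_params
import cv2
print(ctrl.read_state())
for n in("side","top"):
    print(n,camera_params(n)); cv2.imwrite(f"pics/{n}0.png",get_image(n))
E
```

```text
{'clock': 0.0, 'qpos': array([-1.29078419,  0.62934746,  0.03844001,  1.51835981, -0.02701819,
        0.99626476, -0.0200053 ]), 'qd': array([ 0.00033073, -0.00024595, -0.00058932,  0.00039465, -0.00048332,
       -0.00098677,  0.0012293 ]), 'tau': array([ 2.02513929e-04, -5.63420534e+01,  1.22689292e+00, -1.93450874e+01,
        1.11441925e-02,  1.04713466e-02,  1.03055774e-05]), 'eef_pos': array([220.08927476, 610.97322531, 238.39077149]), 'tool_rot': array([-3.1373493 ,  1.56893472, -1.91237855]), 'force': array([-0.21702387,  0.10301674,  0.03817434]), 'torque': array([-0.03875701, -0.00219456, -0.06946814]), 'width': 85.57184286658116}
side {'fx': 382.2240143095514, 'fy': 382.2240143095514, 'cx': 323.04833327254374, 'cy': 197.16376674769077, 'k1': 0.02908088031942169, 'eye': array([ 171.98683626, -817.1845404 ,  424.29009016]), 'orientation': array([ 1.12531998,  0.01283403, -0.44278388])}
top {'fx': 430.4070406959781, 'fy': 430.4070406959781, 'cx': 325.2519895275799, 'cy': 199.21116840311691, 'k1': -0.03218656949605962, 'eye': array([ 393.22602233, -113.5999477 ,  910.50064575]), 'orientation': array([ 1.47210654e-01,  6.21495798e-04, -1.59494984e+00])}
```

View pics/side0.png

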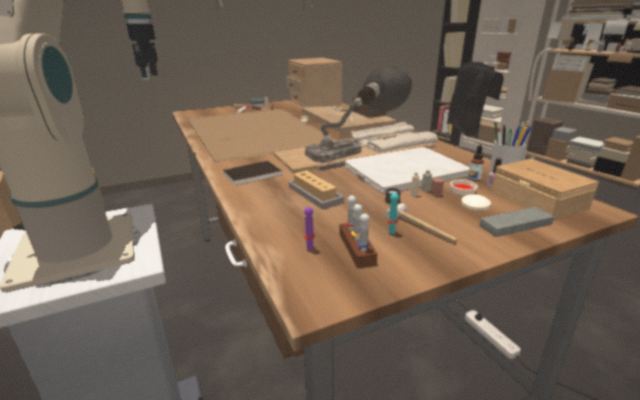

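View pics/top0.png

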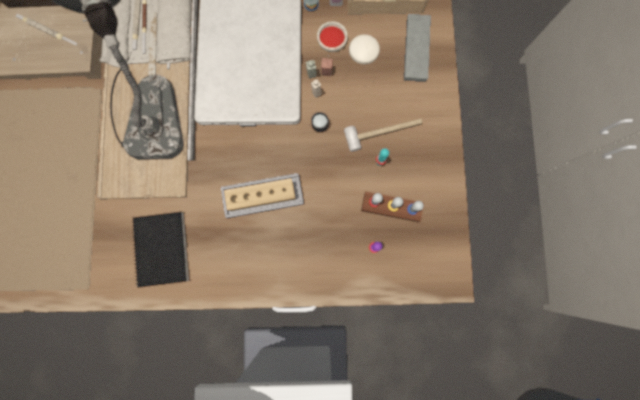

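The side view shows the stand near (358,243) and the rack near (316,187), with a purple decoy at (310,230) and a turquoise one at (394,212). The top view has the rack near (261,195) and the stand near (393,206). I'll enlarge both.

```bash
python3 - <<'E'
import cv2
t=cv2.imread("pics/top0.png");s=cv2.imread("pics/side0.png")
cv2.imwrite("pics/t_rack.png",cv2.resize(t[165:225,212:312],None,fx=8,fy=8,interpolation=cv2.INTER_CUBIC))
cv2.imwrite("pics/t_stand.png",cv2.resize(t[180:230,350:435],None,fx=9,fy=9,interpolation=cv2.INTER_CUBIC))
cv2.imwrite("pics/s_both.png",cv2.resize(s[160:270,280:410],None,fx=5,fy=5,interpolation=cv2.INTER_CUBIC))
E
```

```text
(no output)
```

View pics/t_rack.png

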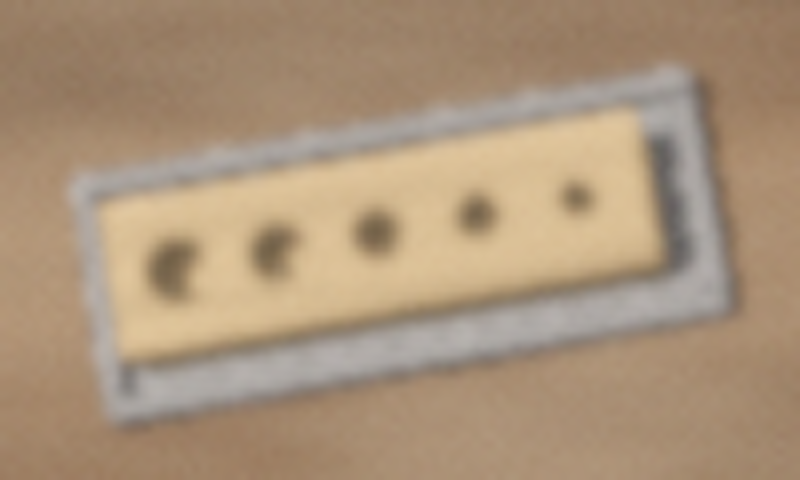

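View pics/t_stand.png

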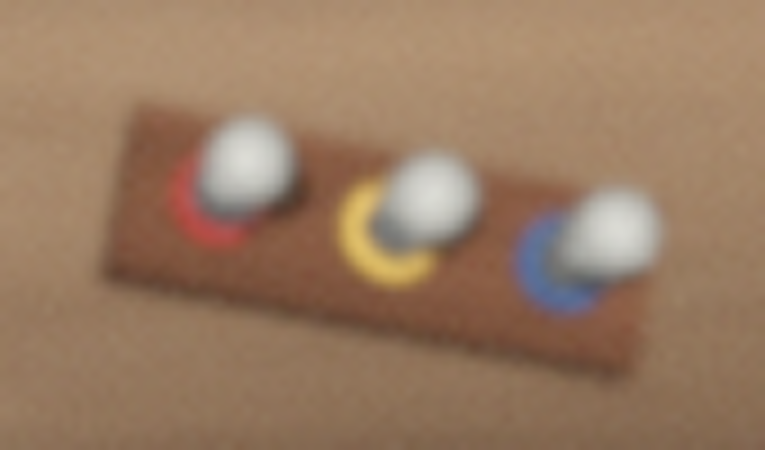

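View pics/s_both.png

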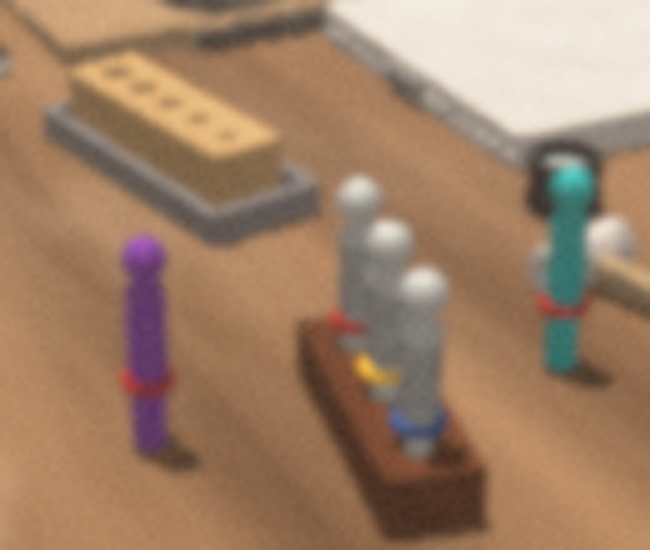

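The insert sits toward +x and +y in its tray. The red punch is the leftmost (+y) one in the stand. Next I'll work out the positions.

```bash
cat > h.py <<'E'
import numpy as np,cv2
from scipy.spatial.transform import Rotation as R
from cell import camera_params
def ray(cam,u,v):
    p=camera_params(cam);d=np.array([(u-p['cx'])/p['fx'],(v-p['cy'])/p['fy']])
    x=d.copy()
    for _ in range(20): x=d/(1+p['k1']*(x@x))
    return p['eye'],R.from_euler('xyz',p['orientation']).as_matrix()@np.array([x[0],-x[1],-1])
def onz(cam,u,v,z):
    e,r=ray(cam,u,v);return e+r*(z-e[2])/r[2]
def proj(cam,P):
    p=camera_params(cam);c=R.from_euler('xyz',p['orientation']).as_matrix().T@(np.asarray(P)-p['eye'])
    s=np.array([c[0],-c[1]])/-c[2];s=s*(1+p['k1']*(s@s))
    return s[0]*p['fx']+p['cx'],s[1]*p['fy']+p['cy']
def crop(x,y,f,x0,y0): return (x+.5)/f-.5+x0,(y+.5)/f-.5+y0
E
python3 - <<'E'
from h import *
np.set_printoptions(precision=1,suppress=True)
C=lambda pts,f,x0,y0,z,cam='top':np.array([onz(cam,*crop(*p,f,x0,y0),z) for p in pts])[:,:2]
ins=C([(98,202),(640,108),(662,270),(120,360)],8,212,165,40);print("insert",ins,ins.mean(0))
holes=C([(175,268),(275,250),(376,232),(477,214),(577,197)],8,212,165,40);print("holes",holes)
tr=C([(75,185),(690,70),(730,305),(110,420)],8,212,165,18);print("tray",tr,tr.mean(0))
for q in(ins,tr):
    d=(q[0]-q[1]+q[3]-q[2]);print("y-axis ang",np.degrees(np.arctan2(-d[0],d[1])), np.linalg.norm(d)/2, np.linalg.norm(q[0]-q[3]))
print("balls",C([(247,165),(433,198),(618,232)],9,350,180,90))
st=C([(135,105),(655,190),(635,375),(105,278)],9,350,180,26);print("stand",st,st.mean(0))
print("collar",C([(219,198),(393,233),(568,264)],9,350,180,38))
print("side balls",C([(358,195),(388,240),(422,287)],5,280,160,90,'side'))
print("side holes",C([(117,73),(145,88),(172,104),(200,119),(229,135)],5,280,160,40,'side'))
E
```

```text
insert [[546.9  91.8]
 [568.  -47.9]
 [525.7 -52.9]
 [505.8  85.7]] [536.6  19.2]
holes [[529.2  71.8]
 [533.3  46.2]
 [537.3  20.2]
 [541.3  -5.7]
 [545.1 -31.4]]
tray [[555.4 103.1]
 [582.3 -59.5]
 [519.3 -69.1]
 [492.9  93.2]] [537.5  16.9]
y-axis ang 8.381626440736031 140.65031461743433 41.491727465517606
y-axis ang 9.310477142752152 164.65138877558874 63.274491225351234
balls [[ 515.  -215.9]
 [ 506.9 -255.4]
 [ 498.6 -294.7]]
stand [[ 539.2 -198.5]
 [ 516.4 -318. ]
 [ 473.7 -310.9]
 [ 499.1 -190.1]] [ 507.1 -254.4]
collar [[ 515.3 -215.7]
 [ 506.3 -254.9]
 [ 498.2 -294.4]]
side balls [[ 515.7 -214.4]
 [ 506.6 -254.2]
 [ 498.8 -292.5]]
side holes [[525.6  65.2]
 [530.6  39.2]
 [534.5  13.1]
 [539.2 -11. ]
 [543.6 -35.6]]
```

```bash
cat >> h.py <<'E'
def go(target,ang,verbose=1):
    """world target TCP mm; ang = direction (deg) of tool z in world xy, tool x straight down. prints total tool-frame shift and rotvec"""
    from cell import ctrl
    s=ctrl.read_state();M=R.from_euler('xyz',s['tool_rot']).as_matrix()
    a=np.radians(ang);best=None
    for k in(0,np.pi):
        z=np.array([np.cos(a+k),np.sin(a+k),0]);x=np.array([0,0,-1.]);y=np.cross(z,x)
        rv=R.from_matrix(M.T@np.column_stack([x,y,z])).as_rotvec()
        if best is None or np.linalg.norm(rv)<np.linalg.norm(best): best=rv
    np.set_printoptions(precision=3,suppress=True)
    print('t',s['clock'],'pos',s['eef_pos'],'F',s['force'],'T',s['torque'],'w',round(s['width'],2))
    print('q',s['qpos']);print('toolz ang',np.degrees(np.arctan2(M[1,2],M[0,2])),'axes x',M[:,0],'y',M[:,1],'z',M[:,2])
    print('shift tool',M.T@(np.asarray(target)-s['eef_pos']),'rot',best,'deg',np.degrees(np.linalg.norm(best)))
E
python3 - <<'E'
from h import *
go([515.2,-215.5,239],-11.8)
E
```

```text
t 0.1 pos [220.104 611.01  238.489] F [-0.524  0.438  0.471] T [0.016 0.003 0.041] w 85.4
q [-1.291  0.629  0.038  1.518 -0.027  0.996 -0.02 ]
toolz ang 70.18698782364794 axes x [-0.001 -0.002 -1.   ] y [-0.941  0.339 -0.   ] z [ 0.339  0.941 -0.002]
shift tool [   0.684 -557.774 -677.56 ] rot [ 1.431 -0.001  0.001] deg 81.98703917879736
```

```bash
python3 -m handwheel '1 -5 -48 -12 0.08 0 0;1 -5 -48 -12 0.08 0 0;1 -5 -48 -12 0.08 0 0;1 -5 -48 -12 0.08 0 0;1 -5 -48 -12 0.08 0 0;1 -5 -48 -12 0.08 0 0;1 0 -48 -12 0.08 0 0;1 0 -48 -10 0.08 0 0'; python3 - <<'E'
from h import *
go([515.2,-215.5,200],-11.8)
E
```

```text
clock: 0.9
eef_pos: [468.6, 316.5, 263.3]
tool_rot: [2.712, 1.563, -2.993]
force: [0.9, -0.0, 0.1]
width: 85.1
t 0.9 pos [468.645 316.465 263.347] F [ 0.931 -0.018  0.111] T [ 0.074 -0.057 -0.002] w 85.14
q [-0.792  0.491  0.228  1.727 -0.136  0.946  0.068]
toolz ang 33.106802010115125 axes x [-0.008 -0.001 -1.   ] y [-0.546  0.838  0.003] z [ 0.838  0.546 -0.007]
shift tool [  63.598 -471.24  -251.109] rot [ 0.784 -0.008 -0.   ] deg 44.90823976535831
```

```bash
python3 -m handwheel '1 0 -49 -3 0.078 0 0;1 0 -49 -3 0.078 0 0;1 0 -49 -3 0.078 0 0;1 0 -49 -3 0.078 0 0;1 0 -49 -3 0.078 0 0;1 0 -49 -3 0.078 0 0;1 0 -49 -3 0.078 0 0;1 0 -49 -3 0.078 0 0;1 0 -49 -3 0.078 0 0'; python3 - <<'E'
from h import *
go([515.2,-215.5,200],-11.8)
E
```

```text
clock: 1.8
eef_pos: [552.6, -115.9, 260.9]
tool_rot: [-2.756, 1.562, -2.908]
force: [0.6, -0.5, -0.0]
width: 85.2
t 1.8 pos [ 552.608 -115.87   260.935] F [ 0.589 -0.457 -0.047] T [ 0.015 -0.034  0.012] w 85.23
q [-0.139  0.518  0.451  1.736 -0.263  0.956  0.264]
toolz ang -8.705037918375046 axes x [-0.008 -0.002 -1.   ] y [ 0.151  0.988 -0.003] z [ 0.988 -0.151 -0.008]
shift tool [  61.435 -103.949  -21.421] rot [ 0.054 -0.008  0.003] deg 3.1333049328283518
```

```bash
python3 -m handwheel '0.4 0 -40 -8 0.03 0 0;0.4 10 -40 -8 0.024 -0.008 0;0.4 20 -22 -5 0 0 0;0.4 20 0 0 0 0 0;0.4 0 0 0 0 0 0'; python3 - <<'E'
from h import *
go([515.2,-215.5,130],-11.8)
E
```

```text
clock: 2.3
eef_pos: [508.3, -227.4, 210.0]
tool_rot: [-1.464, 1.561, -1.689]
force: [0.2, -0.3, -0.7]
width: 59.9
t 2.3 pos [ 508.269 -227.377  209.991] F [ 0.173 -0.282 -0.671] T [0.034 0.036 0.022] w 59.88
q [ 0.074  0.566  0.445  1.825 -0.309  0.817  0.446]
toolz ang -12.903064740095571 axes x [-0.001 -0.01  -1.   ] y [ 0.223  0.975 -0.01 ] z [ 0.975 -0.223  0.001]
shift tool [79.861 13.92   4.018] rot [-0.019  0.001  0.01 ] deg 1.2433477100636674
```

```bash
python3 -m handwheel '0.4 30 7 2 -0.019 0 0.01;0.4 30 7 2 0 0 0;0.4 19 0 0 0 0 0;0.4 0 0 0 0 0 0;0.4 0 0 0 0 0 0'; python3 - <<'E'
from h import *
from cell import get_image
go([515.2,-215.5,50],-11.8)
for n in("side","top"):
    im=get_image(n)
    u,v=map(int,proj(n,[515,-215,90])); print(u,v)
    c=im[max(0,v-50):v+50,u-60:u+60]
    cv2.imwrite(f"pics/{n}1.png",cv2.resize(c,None,fx=5,fy=5,interpolation=cv2.INTER_CUBIC))
E
```

```text
clock: 2.8
eef_pos: [519.0, -213.3, 131.8]
tool_rot: [0.189, 1.565, -0.013]
force: [0.7, 0.3, 0.7]
width: 59.7
t 2.8 pos [ 518.952 -213.253  131.775] F [0.709 0.34  0.66 ] T [0.03  0.015 0.042] w 59.69
q [ 0.105  0.674  0.368  1.881 -0.383  0.651  0.505]
toolz ang -11.566542406374067 axes x [ 0.005 -0.    -1.   ] y [0.201 0.98  0.001] z [ 0.98  -0.201  0.005]
shift tool [81.754 -3.037 -3.666] rot [ 0.004  0.005 -0.001] deg 0.39166528196341877
351 198
376 197
```

View pics/side1.png

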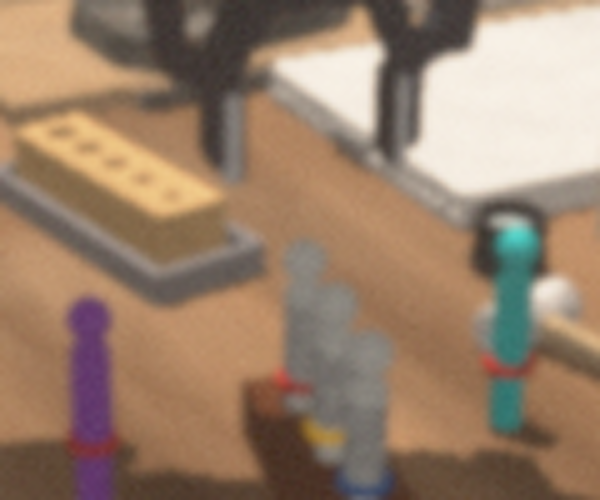

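View pics/top1.png

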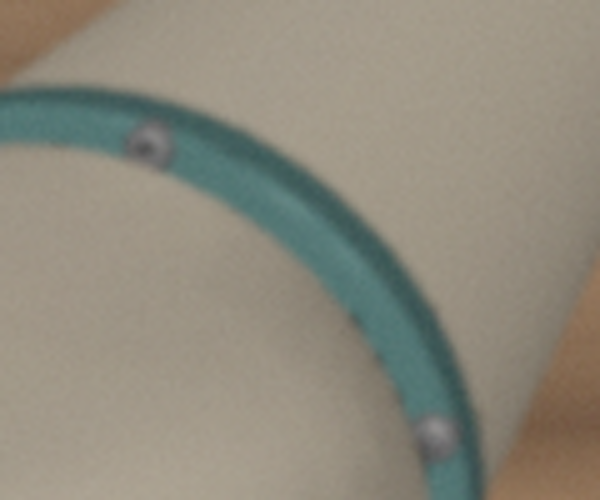

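Side view: the jaws straddle the red punch (ball at about (303,255) in the crop), with yellow and blue clear of them. The top view is blocked by the arm. I'll descend and correct the offset.

```bash
python3 -m handwheel '0.4 10 -1.5 -2 0 0 0;0.4 20 -1.5 -2 0 0 0;0.4 20 0 0 0 0 0;0.4 20 0 0 0 0 0;0.4 5 0 0 0 0 0;0.4 0 0 0 0 0 0;0.4 0 0 0 0 0 0'; python3 - <<'E'
from h import *
go([515.2,-215.5,50],-11.8)
E
```

```text
clock: 3.6
eef_pos: [518.6, -218.4, 59.6]
tool_rot: [-0.085, 1.553, -0.287]
force: [0.3, -0.7, 0.4]
width: 59.5
t 3.6 pos [ 518.623 -218.352   59.598] F [ 0.258 -0.714  0.367] T [-0.002  0.034  0.012] w 59.53
q [ 0.167  0.779  0.286  1.923 -0.445  0.482  0.567]
toolz ang -11.587107509497953 axes x [ 0.017 -0.005 -1.   ] y [ 0.201  0.98  -0.002] z [ 0.979 -0.201  0.018]
shift tool [ 9.524  2.121 -4.097] rot [0.004 0.018 0.001] deg 1.0486966252214924
```

```bash
python3 -m handwheel '0.4 4 1.5 -2.5 0 0.017 0;0.4 4 0.6 -1.5 0 0 0;0.4 0 0 0 0 0 0;0.4 0 0 0 0 0 0'; python3 - <<'E'
from h import *
go([515.2,-215.5,50],-11.8)
E
```

```text
clock: 4.0
eef_pos: [516.6, -215.8, 53.3]
tool_rot: [-0.577, 1.566, -0.779]
force: [0.6, -0.5, -0.0]
width: 59.7
t 4.0 pos [ 516.573 -215.826   53.315] F [ 0.597 -0.478 -0.005] T [-0.009  0.049  0.051] w 59.69
q [ 0.161  0.792  0.289  1.92  -0.444  0.487  0.561]
toolz ang -11.563400716929863 axes x [ 0.003 -0.003 -1.   ] y [ 0.2    0.98  -0.002] z [ 0.98  -0.2    0.004]
shift tool [ 3.31   0.052 -1.422] rot [0.004 0.004 0.002] deg 0.3442458724933999
```

```bash
python3 -m handwheel '0.4 2 0 -1.3 0 0 0;0 0 0 0 0 0 0;-0.4 0 0 0 0 0 0;-0.6 0 0 0 0 0 0;-1 0 0 0 0 0 0;-1 0 0 0 0 0 0;-1 0 0 0 0 0 0'; python3 - <<'E'
from h import *
go([515.2,-215.5,50],-11.8)
E
```

```text
clock: 4.7
eef_pos: [515.5, -215.7, 51.7]
tool_rot: [-0.473, 1.566, -0.674]
force: [-0.2, -0.2, -0.6]
width: 14.3
t 4.7 pos [ 515.538 -215.668   51.669] F [-0.195 -0.207 -0.574] T [0.024 0.048 0.055] w 14.25
q [ 0.163  0.794  0.285  1.924 -0.446  0.48   0.564]
toolz ang -11.565206985400314 axes x [ 0.004 -0.003 -1.   ] y [ 0.2    0.98  -0.002] z [ 0.98  -0.2    0.005]
shift tool [ 1.667  0.101 -0.373] rot [0.004 0.005 0.002] deg 0.38214822485402156
```

```bash
python3 -m handwheel '-1 -5 0 0 0 0 0;-1 -10 0 0 0 0 0;-1 -15 0 0 0 0 0;-1 -15 0 0 0 0 0;-1 -10 0 0 0 0 0;-1 0 0 0 0 0 0'; python3 - <<'E'
from h import *
from cell import get_image
go([515.2,-215.5,110],-11.8)
im=get_image("side")
u,v=map(int,proj("side",[515,-215,100])); print(u,v)
c=im[v-50:v+50,u-60:u+60]
cv2.imwrite(f"pics/side2.png",cv2.resize(c,None,fx=6,fy=6,interpolation=cv2.INTER_CUBIC))
E
```

```text
clock: 5.3
eef_pos: [514.5, -215.4, 110.5]
tool_rot: [-0.597, 1.567, -0.799]
force: [0.3, -0.4, -1.0]
width: 14.5
t 5.3 pos [ 514.546 -215.407  110.495] F [ 0.321 -0.407 -1.033] T [ 0.029 -0.052  0.06 ] w 14.52
q [ 0.12   0.703  0.351  1.902 -0.4    0.602  0.525]
toolz ang -11.588964273611222 axes x [ 0.003 -0.003 -1.   ] y [ 0.201  0.98  -0.002] z [ 0.98  -0.201  0.003]
shift tool [0.497 0.042 0.658] rot [0.004 0.003 0.002] deg 0.31187083212057526
351 194
```

View pics/side2.png

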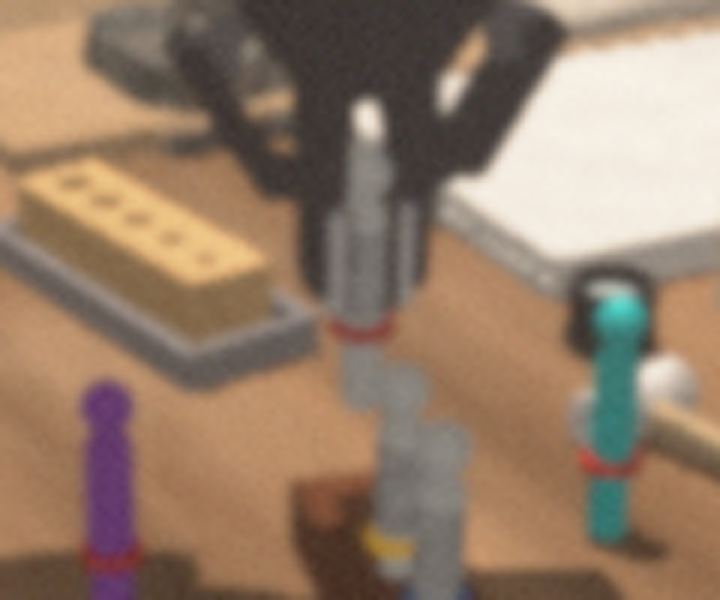

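Lifted cleanly and vertical: the collar is at (362,328) in the crop, and blue and yellow are still in the stand. The foot is now at about TCP z − 45.7. Next I'll carry it over to the hole.

```bash
python3 -m handwheel '-1 -5 25 -4 0 0 0;-1 -5 45 -6 0 0 0;-1 0 45 -6 0 0 0;-1 0 45 -6 0 0 0;-1 0 40 -6 0 0 0;-1 0 25 -4 0 0 0;-1 0 0 0 0 0 0;-1 0 0 0 0 0 0'; python3 - <<'E'
from h import *
go([533,46,95],-11.8)
E
```

```text
clock: 6.15
eef_pos: [527.0, 18.5, 114.9]
tool_rot: [-1.93, 1.565, -2.135]
force: [-0.5, 0.1, -1.0]
width: 14.4
t 6.15 pos [526.984  18.47  114.888] F [-0.536  0.116 -1.011] T [-0.009 -0.018  0.042] w 14.42
q [-0.354  0.676  0.403  1.976 -0.454  0.581  0.149]
toolz ang -11.75551684183998 axes x [-0.003 -0.005 -1.   ] y [ 0.204  0.979 -0.005] z [ 0.979 -0.204 -0.002]
shift tool [19.734 28.286  0.321] rot [ 0.001 -0.002  0.005] deg 0.3359878989385495
```

```bash
python3 -m handwheel '-1 5 14 0 0 0 0;-1 5 11 0 0 0 0;-1 5 2 0 0 0 0.004;-1 3 0 0 0 0 0;-1 0 0 0 0 0 0;-1 0 0 0 0 0 0'; python3 - <<'E'
from h import *
from cell import get_image
go([533,46,95],-11.8)
im=get_image("side");t=get_image("top")
u,v=map(int,proj("side",[533,46,60])); print(u,v)
c=im[v-40:v+40,u-50:u+50]
cv2.imwrite(f"pics/side3.png",cv2.resize(c,None,fx=8,fy=8,interpolation=cv2.INTER_CUBIC))
u,v=map(int,proj("top",[533,46,60])); print(u,v)
cv2.imwrite(f"pics/top3.png",cv2.resize(t[v-40:v+40,u-50:u+50],None,fx=6,fy=6,interpolation=cv2.INTER_CUBIC))
E
```

```text
clock: 6.75
eef_pos: [532.4, 42.4, 94.0]
tool_rot: [-2.306, 1.566, -2.518]
force: [0.0, 0.1, -1.5]
width: 14.7
t 6.75 pos [532.446  42.386  94.044] F [ 0.02   0.073 -1.506] T [-0.014  0.04  -0.012] w 14.73
q [-0.381  0.716  0.383  1.968 -0.482  0.551  0.122]
toolz ang -12.145688191191386 axes x [-0.004 -0.003 -1.   ] y [ 0.21   0.978 -0.004] z [ 0.978 -0.21  -0.003]
shift tool [-0.968  3.646 -0.222] rot [-0.006 -0.003  0.004] deg 0.44458848926674044
308 169
244 194
```

View pics/side3.png

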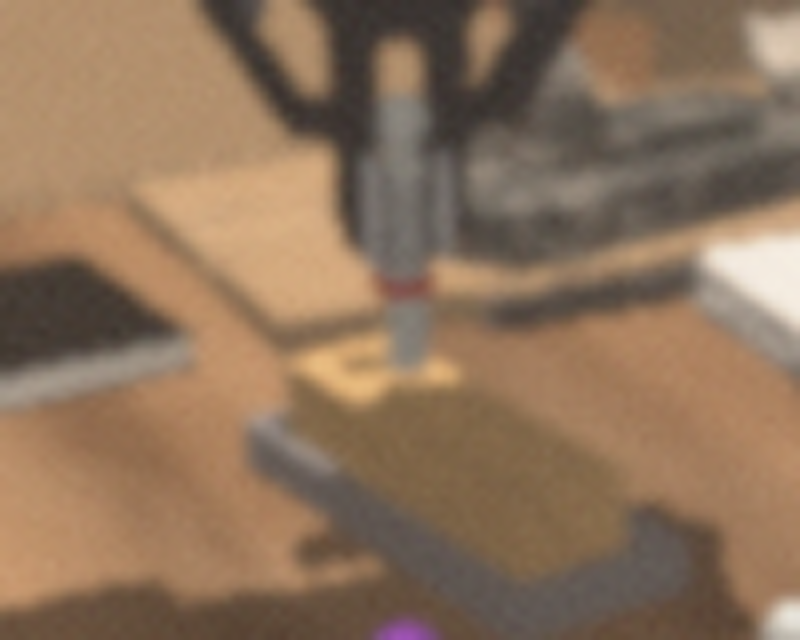

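View pics/top3.png

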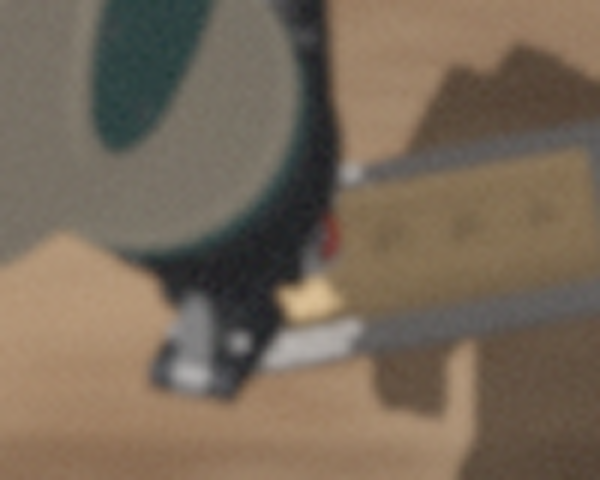

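The side view shows the foot at about (407,365) in the crop, hovering just above the insert. I'll make the last lateral correction, then probe down gently.

```bash
python3 -m handwheel '-1 0 2 0 -0.006 0 0.004;-1 0 1.6 0 0 0 0;-1 0 0 0 0 0 0;-1 2 0 0 0 0 0;-1 2 0 0 0 0 0;-1 0 0 0 0 0 0'; python3 - <<'E'
from h import *
go([533,46,90],-11.8)
E
```

```text
clock: 7.45
eef_pos: [533.8, 45.8, 90.7]
tool_rot: [2.447, 1.569, 2.241]
force: [0.1, -0.3, -0.8]
width: 14.4
t 7.45 pos [533.777  45.834  90.68 ] F [ 0.129 -0.301 -0.82 ] T [-0.041 -0.004  0.009] w 14.41
q [-0.378  0.72   0.373  1.968 -0.488  0.542  0.129]
toolz ang -11.809414560633229 axes x [-0.001  0.002 -1.   ] y [0.205 0.979 0.001] z [ 0.979 -0.205 -0.002]
shift tool [ 0.681  0.003 -0.793] rot [-0.    -0.002 -0.001] deg 0.11749079919622868
```

```bash
python3 -m handwheel '-1 2 0 0 0 0 0;-1 1 0 -0.4 0 0 0;-1 1 0 0 0 0 0;-1 0 0 0 0 0 0'; python3 - <<'E'
from h import *
go([533,46,86],-11.8)
E
```

```text
clock: 7.85
eef_pos: [533.3, 45.9, 86.1]
tool_rot: [2.592, 1.569, 2.386]
force: [-0.7, -1.0, -1.6]
width: 14.6
t 7.85 pos [533.251  45.869  86.147] F [-0.682 -0.998 -1.582] T [-0.069 -0.024  0.008] w 14.57
q [-0.374  0.727  0.367  1.972 -0.493  0.532  0.132]
toolz ang -11.811938898488572 axes x [-0.002  0.001 -1.   ] y [0.205 0.979 0.001] z [ 0.979 -0.205 -0.002]
shift tool [ 0.147  0.076 -0.272] rot [-0.    -0.002 -0.001] deg 0.12474866005083787
```

```bash
python3 -m handwheel '-1 1 0 0 0 0 0;-1 0 0 0 0 0 0'; python3 -m handwheel '-1 1 0 0 0 0 0;-1 0 0 0 0 0 0';python3 -m handwheel '-1 1 0 0 0 0 0;-1 0 0 0 0 0 0'
```

```text
clock: 8.05
eef_pos: [533.2, 45.9, 85.0]
tool_rot: [2.64, 1.569, 2.433]
force: [0.1, 0.5, -2.1]
width: 14.4
clock: 8.25
eef_pos: [533.3, 45.9, 84.0]
tool_rot: [2.596, 1.569, 2.39]
force: [0.0, -0.5, -1.2]
width: 14.5
clock: 8.45
eef_pos: [533.3, 45.9, 82.9]
tool_rot: [2.55, 1.569, 2.344]
force: [0.2, 0.2, -0.4]
width: 14.6
```

```bash
for i in 1; do :; done; python3 -m handwheel '-1 1 0 0 0 0 0;-1 0 0 0 0 0 0'; python3 -m handwheel '-1 1 0 0 0 0 0;-1 0 0 0 0 0 0';python3 -m handwheel '-1 1 0 0 0 0 0;-1 0 0 0 0 0 0'
```

```text
clock: 8.65
eef_pos: [533.4, 45.9, 81.9]
tool_rot: [2.496, 1.569, 2.29]
force: [0.9, 1.0, -1.6]
width: 14.5
clock: 8.85
eef_pos: [533.3, 45.9, 80.8]
tool_rot: [2.554, 1.569, 2.348]
force: [0.4, 0.4, -1.6]
width: 14.4
clock: 9.05
eef_pos: [533.4, 45.8, 79.7]
tool_rot: [2.521, 1.569, 2.315]
force: [-0.0, 0.2, -2.1]
width: 14.9
```

No contact force, and the foot is about 6 mm below the insert's top. It seems to have gone in first time, so I'll check visually before going on.

```bash
python3 -m handwheel '-1 1.5 0 0 0 0 0;-1 1.5 0 0 0 0 0;-1 0 0 0 0 0 0'; python3 - <<'E'
from h import *
from cell import get_image
im=get_image("side")
u,v=map(int,proj("side",[533,46,60]))
cv2.imwrite(f"pics/side4.png",cv2.resize(im[v-40:v+40,u-50:u+50],None,fx=8,fy=8,interpolation=cv2.INTER_CUBIC))
E
```

```text
clock: 9.35
eef_pos: [533.3, 45.9, 76.4]
tool_rot: [2.52, 1.569, 2.314]
force: [0.2, 0.2, -0.3]
width: 14.4
```

View pics/side4.png

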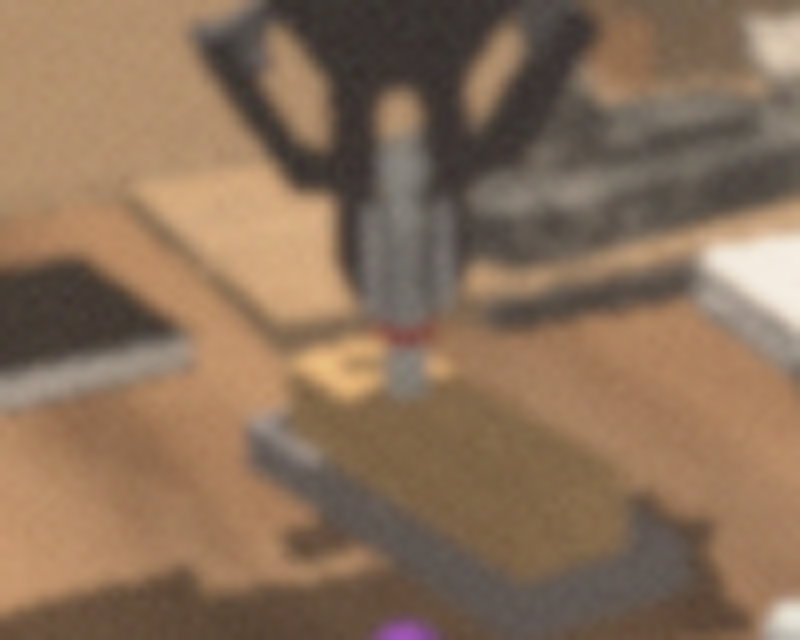

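The visible shank shortened from about 9 px to 7 px as the tool came down, so the foot is in a hole. Force is near zero, so I'll continue in small steps.

```bash
python3 -m handwheel '-1 2 0 0 0 0 0;-1 2 0 0 0 0 0;-1 0 0 0 0 0 0'; python3 -m handwheel '-1 2 0 0 0 0 0;-1 2 0 0 0 0 0;-1 0 0 0 0 0 0'
```

```text
clock: 9.7
eef_pos: [533.4, 45.9, 72.2]
tool_rot: [2.479, 1.569, 2.272]
force: [0.2, -0.3, -1.3]
width: 14.2
clock: 10.0
eef_pos: [533.4, 45.9, 67.7]
tool_rot: [2.502, 1.569, 2.296]
force: [0.4, -0.8, -1.9]
width: 14.5
```

```bash
python3 -m handwheel '-1 1.5 0 0 0 0 0;-1 1.5 0 0 0 0 0;-1 0 0 0 0 0 0'; python3 -m handwheel '-1 1.5 0 0 0 0 0;-1 1 0 0 0 0 0;-1 0 0 0 0 0 0';python3 - <<'E'
from h import *
from cell import get_image
go([533.3,45.9,57.7],-11.8)
im=get_image("side")
u,v=map(int,proj("side",[533,46,60]))
cv2.imwrite(f"pics/side5.png",cv2.resize(im[v-40:v+40,u-50:u+50],None,fx=8,fy=8,interpolation=cv2.INTER_CUBIC))
E
```

```text
clock: 10.3
eef_pos: [533.4, 45.9, 64.5]
tool_rot: [2.496, 1.569, 2.29]
force: [0.3, 0.4, -0.5]
width: 14.2
clock: 10.6
eef_pos: [533.4, 45.9, 61.8]
tool_rot: [2.469, 1.569, 2.263]
force: [-0.5, 0.3, -1.3]
width: 14.6
t 10.6 pos [533.446  45.855  61.759] F [-0.484  0.342 -1.259] T [ 0.054  0.05  -0.04 ] w 14.59
q [-0.352  0.766  0.333  1.981 -0.516  0.479  0.153]
toolz ang -11.81583636446845 axes x [-0.001  0.001 -1.   ] y [0.205 0.979 0.001] z [ 0.979 -0.205 -0.001]
shift tool [ 4.059  0.009 -0.146] rot [-0.    -0.001 -0.001] deg 0.10663322892623166
```

View pics/side5.png

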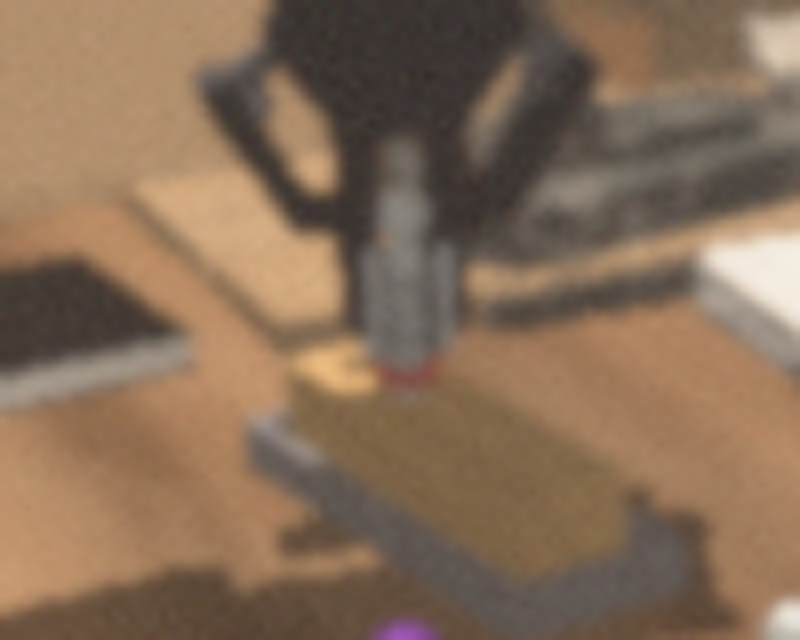

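The collar is at about (407,375), just above the insert top, and there is no resistance. I'll finish in 1 mm steps.

```bash
python3 -m handwheel '-1 1 0 0 0 0 0;-1 1 0 0 0 0 0;-1 0 0 0 0 0 0'; python3 -m handwheel '-1 0.8 0 0 0 0 0;-1 0 0 0 0 0 0';python3 -m handwheel '-1 0.6 0 0 0 0 0;-1 0 0 0 0 0 0'
```

```text
clock: 10.95
eef_pos: [533.5, 45.9, 59.7]
tool_rot: [2.349, 1.569, 2.142]
force: [0.5, 0.4, -0.9]
width: 14.6
clock: 11.15
eef_pos: [533.5, 45.9, 58.8]
tool_rot: [2.353, 1.569, 2.147]
force: [0.0, 0.2, -1.1]
width: 14.6
clock: 11.35
eef_pos: [533.5, 45.9, 58.2]
tool_rot: [2.336, 1.569, 2.13]
force: [-0.0, -0.9, -0.4]
width: 14.4
```

```bash
python3 -m handwheel '-1 0.6 0 0 0 0 0;-1 0 0 0 0 0 0';python3 -m handwheel '-1 0.6 0 0 0 0 0;-1 0 0 0 0 0 0'
```

```text
clock: 11.55
eef_pos: [533.6, 45.9, 57.7]
tool_rot: [2.257, 1.569, 2.05]
force: [-0.7, 0.2, -1.0]
width: 14.4
clock: 11.75
eef_pos: [533.7, 46.0, 57.6]
tool_rot: [2.055, 1.569, 1.848]
force: [0.2, -0.7, -0.1]
width: 14.6
```

```bash
python3 -m handwheel '-1 0.8 0 0 0 0 0;-1 0 0 0 0 0 0';python3 -m handwheel '-1 1 0 0 0 0 0;-1 0 0 0 0 0 0'
```

```text
clock: 11.95
eef_pos: [533.7, 46.1, 57.6]
tool_rot: [1.865, 1.568, 1.659]
force: [-0.9, -0.6, 0.9]
width: 14.4
clock: 12.15
eef_pos: [533.7, 46.1, 57.6]
tool_rot: [1.723, 1.567, 1.516]
force: [-1.3, -1.6, 0.4]
width: 14.6
```

The tool stopped at z = 57.6, and 57.7 was expected for a seated collar, so it has bottomed. I'll relax and open.

```bash
python3 -m handwheel '-1 0 0 0 0 0 0;-0.5 0 0 0 0 0 0;-0.3 0 0 0 0 0 0;0 0 0 0 0 0 0;0.2 0 0 0 0 0 0;0.3 0 0 0 0 0 0;0.3 0 0 0 0 0 0'; python3 - <<'E'
from h import *
from cell import get_image
go([533.3,45.9,110],-11.8)
im=get_image("side")
u,v=map(int,proj("side",[533,46,60]))
cv2.imwrite(f"pics/side6.png",cv2.resize(im[v-40:v+40,u-50:u+50],None,fx=8,fy=8,interpolation=cv2.INTER_CUBIC))
E
```

```text
clock: 12.85
eef_pos: [534.2, 46.2, 56.8]
tool_rot: [1.511, 1.568, 1.305]
force: [0.1, -0.1, 0.8]
width: 55.1
t 12.85 pos [534.219  46.235  56.805] F [ 0.079 -0.134  0.797] T [ 0.025 -0.022  0.01 ] w 55.07
q [-0.346  0.773  0.323  1.982 -0.523  0.467  0.158]
toolz ang -11.821790767166984 axes x [ 0.001  0.003 -1.   ] y [0.205 0.979 0.003] z [ 0.979 -0.205  0.   ]
shift tool [-53.196  -0.351  -0.821] rot [-0.     0.    -0.003] deg 0.18004348167738496
```

View pics/side6.png

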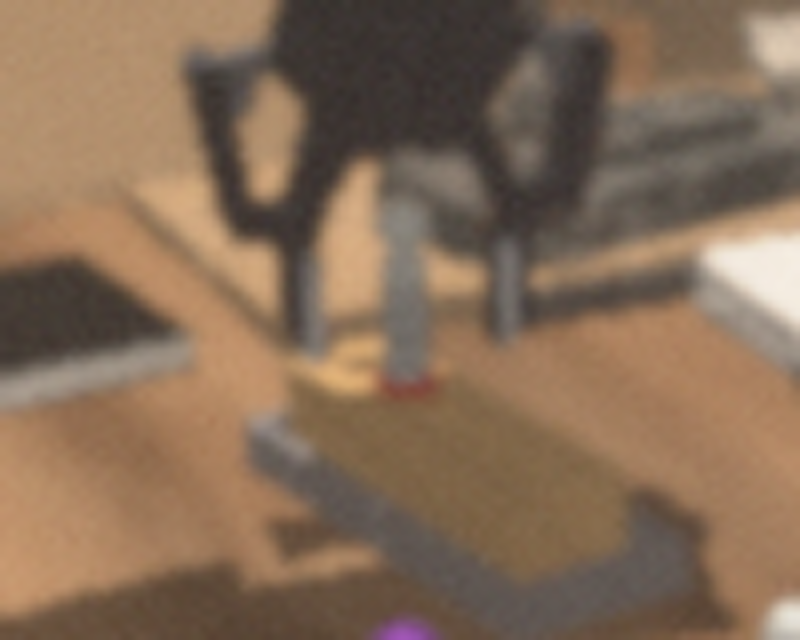

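The punch is released and upright, with its collar down on the insert at about (408,383). I'll retreat straight up, then back away enough to see it from above.

```bash
python3 -m handwheel '0.3 -5 0 0 0 0 0;0.3 -15 0 0 0 0 0;0.3 -25 0 0 0 0 0;0.3 -35 0 0 0 0 0;0.3 -40 0 0 0 0 0;0.3 -20 0 0 0 0 0;0.3 -10 0 0 0 0 0;0.3 0 0 0 0 0 0'; python3 -m handwheel '0.3 0 40 -5 -0.05 0 0;0.3 0 45 -10 -0.06 0 0;0.3 0 45 -15 -0.06 0 0;0.3 0 45 -15 -0.06 0 0;0.3 0 45 -15 -0.06 0 0;0.3 0 40 -10 -0.06 0 0;0.3 0 0 0 0 0 0;0.3 0 0 0 0 0 0';  python3 - <<'E'
from h import *
from cell import get_image
go([533.3,45.9,110],-11.8)
im=get_image("side")
cv2.imwrite("pics/side7f.png",im)
u,v=map(int,proj("side",[533,46,60]))
cv2.imwrite(f"pics/side7.png",cv2.resize(im[v-40:v+100,u-50:u+110],None,fx=5,fy=4.2,interpolation=cv2.INTER_CUBIC))
t=get_image("top");cv2.imwrite("pics/top7f.png",t)
cv2.imwrite("pics/top7.png",cv2.resize(t[160:230,212:432],None,fx=3.6,fy=3.6,interpolation=cv2.INTER_CUBIC))
E
```

```text
clock: 13.7
eef_pos: [533.3, 45.3, 213.6]
tool_rot: [2.061, 1.567, 1.854]
force: [0.9, 0.2, 0.7]
width: 55.5
clock: 14.5
eef_pos: [474.3, 313.8, 203.5]
tool_rot: [-2.925, 1.557, -2.773]
force: [-0.1, -1.2, -0.5]
width: 55.8
t 14.5 pos [474.295 313.774 203.46 ] F [-0.069 -1.242 -0.516] T [-0.035 -0.014 -0.019] w 55.84
q [-0.9    0.594  0.42   1.784 -0.314  0.843 -0.178]
toolz ang 8.714019696765888 axes x [-0.012 -0.005 -1.   ] y [-0.152  0.988 -0.003] z [ 0.988  0.151 -0.013]
shift tool [  94.004 -273.454   18.956] rot [ 0.358 -0.012  0.005] deg 20.529152806600404
```

View pics/side7.png

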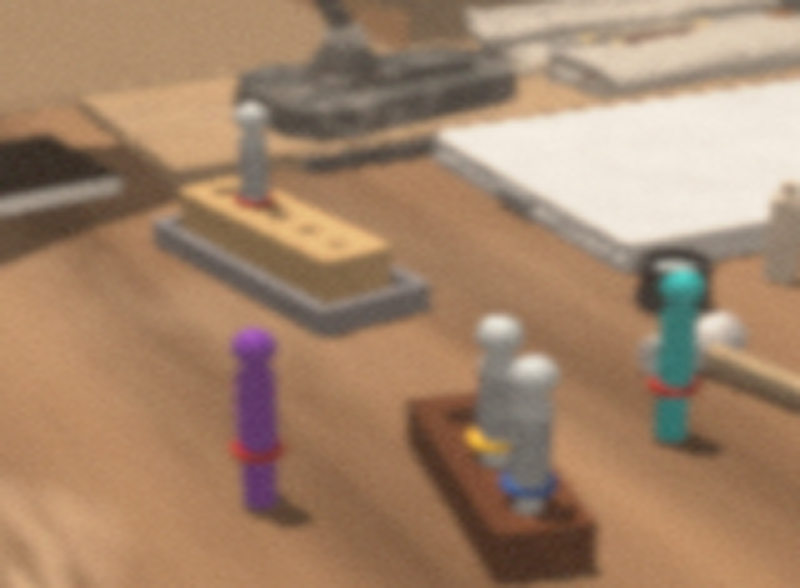

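View pics/top7.png

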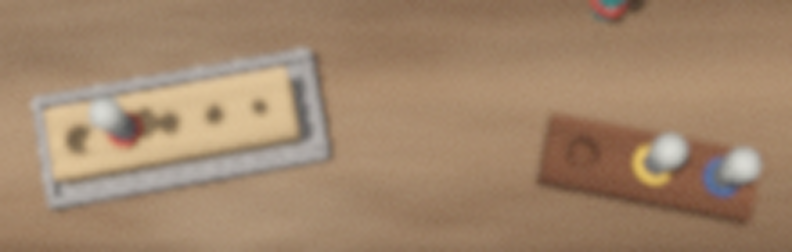

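```bash
python3 - <<'E'
from h import *
t=cv2.imread("pics/top7f.png");s=cv2.imread("pics/side7f.png")
for n,P in(("ball",[533.3,45.9,96]),("collar top",[533.3,45.9,44])):
    for c in("top","side"): print(n,c,np.round(proj(c,P),1))
cv2.imwrite("pics/t8.png",cv2.resize(t[175:215,220:280],None,fx=10,fy=10,interpolation=cv2.INTER_CUBIC))
cv2.imwrite("pics/s8.png",cv2.resize(s[145:205,285:335],None,fx=10,fy=10,interpolation=cv2.INTER_CUBIC))
E
```

```text
ball top [240.7 191.3]
ball side [307.9 156. ]
collar top top [245.7 195.5]
collar top side [308.5 174.7]
```

View pics/t8.png

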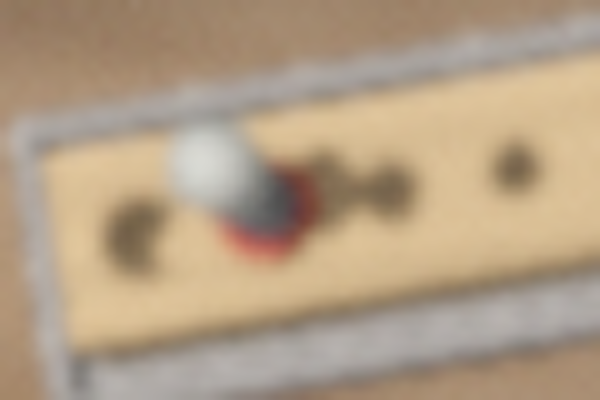

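View pics/s8.png

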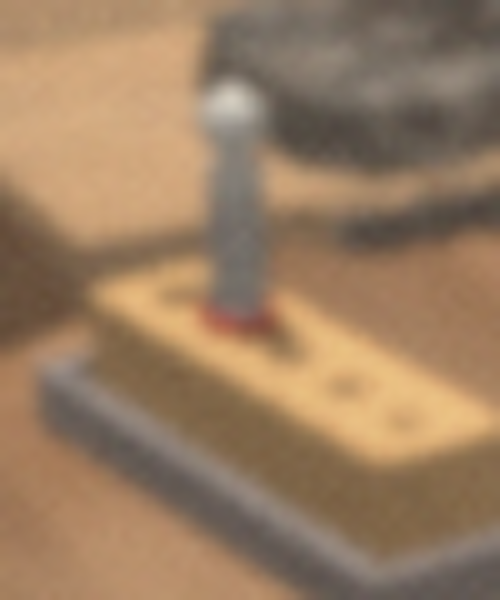

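The ball is at (240.5,191) in the top view and (308.4,156) in the side view. For a seated, upright punch I predicted (240.7,191.3) and (307.9,156.0), so they agree within a pixel. I'm handing in.

```bash
python3 -c "
from cell import ctrl
print(ctrl.finish_job())"
```

```text
the job is handed in; nothing more can be done
None
```

The red-collared punch is out of the stand and in the 14 mm hole, collar on the block, released and handed in at about 14.6 s.

- **Insertion:** No search was needed. I read the insert's holes straight from the top picture and the punch went in at the first probe. The force readings stayed at about 2 N or less throughout.
- **Seating:** The tool stopped at z = 57.6 mm against 57.7 mm expected for a seated collar. It did not move on two more light pushes.
- **Last checks:** The ball is within 1 px of where a seated, upright punch should show, in both views. It is in the second hole from the +y end, with the 16 mm hole empty beside it. The yellow and blue punches still stand in their cups, and the gripper is well clear.
- **What disagreed:**
  - The side view placed the 14 mm hole about 7 mm lower in y than the top view did. I went with the top view, and the fit bore it out.
  - The finger opening read about 14.5 mm on the 16 mm grip, but the hold was firm.

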